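Gauge the depth of a clamped bush and hold the gauge under the magnifier

TASK

Check the depth of the flanged bush that is clamped on the sloping angle plate: take the depth gauge from its rest, push it gently down the bore until its collar sits on the flange, and draw it out again so that the pushed-in pin keeps its reading. Then hold the gauge level in the air with its pin tip about 75 mm below the middle of the stand magnifier's lens, without knocking the magnifier, and finish like that: the program ends while the gripper is still holding the gauge still. Leave the gauge block, the loupe and the screwdriver where they lie.

Things in the scene. Friction and masses are not known exactly. Their poses are not given: they have to be found in the camera images.
- gauge: depth gauge, 0.16 kg. Origin on its axis in mid-grip, +x to the tip. Square aluminium handle 16 x 16 mm, x -60 to 45 mm, faces square to y and z; end cap to -64; neck 14 mm thick; steel collar 34 mm across, x 69 to 75; rod 12 mm thick, x 75 to 125, tapered end; then a 6 mm brass pin, round tip. Starts level, z up, in its rest, axis 45 mm above the bench
- collar_face (a point): on the gauge: the centre of the collar's front (stop) face, at x = 75 mm on the axis of the gauge
- pin_tip (a point): the tip of the gauge's sliding pin, on the axis; 82 mm ahead of the collar's stop face with the pin fully out, 62 mm once the gauge has been seated in the bush
- telltale (a joint): how far the pin is pushed into the gauge, m: 0 fully out, at most 0.030. It slides stiffly (about 1.5 N) and stays where it was pushed. Starts between 0 and 0.003; when the collar sits on the flange, the bore's floor has pushed it to 0.020
- rest: the gauge's rest, fixed: plate 190 x 56 x 8 mm, two black notched supports 12 mm thick, 40 wide, 49 high, at x = -52 (under the handle's end) and x = +100 mm (under the rod). Origin on the bench under the gauge's mid-grip, x as the gauge's. Notches open upwards, walls 10 mm high: the gauge lifts straight up. Between them the handle is free, 29 mm above the plate
- fixture: angle plate with the clamped housing, fixed: dark steel base 150 x 120 x 12 mm, sloping bed, aluminium block 62 x 62 x 64 mm under a steel strap, up to 116 mm high. Origin in the middle of its underside, z up; the bush's mouth faces to its -x and upwards
- bush: brass bush in the housing (moves with the fixture). Origin: middle of its mouth, in the flange's face, 90.5 mm above the bench; +x straight down the bore, 30 degrees below level; z square to it, upwards. Flange 44 mm across, 6 mm proud of the block; mouth 24 mm wide, tapering in 6 mm to the 16 mm bore, floor 62 mm below the flange's face. Space before the flange's plane is free
- magnifier: stand magnifier, fixed: round dark base 110 mm across, 16 high; 10 mm post up to z = 220 mm; from it at z = 200 mm a thin arm to its -x with a round lens in a black ring of 76 mm outer diameter, centre 115 mm from the post, underside 194 mm above the bench. Origin in the middle of the base's underside, z up
- view_point (a point): on the magnifier: the viewing point, straight under the middle of the lens, 120 mm above the bench and about 75 mm below the lens; the pin tip belongs here, within about 20 mm
- gauge_block: bystander: flat steel block 32 x 60 x 14 mm lying loose on the bench; origin in the middle of its underside
- loupe: bystander: black eye loupe, 39 mm in diameter and 31 mm high, loose; origin in the middle of its underside
- screwdriver: bystander: small screwdriver, 148 mm long along its y, 21 mm thick handle, lying loose; origin in the middle of its underside

How it is judged:
By the outcome, as a careful person would: the job done as asked, in the order asked, and still so for the second after the job is handed in, while the arm keeps its last pose, push and grip.
It also fails if it takes over 51 s, if anything falls off the work surface, if the arm or the gripper's body presses on something with over 40 N, if the wrist force passes 120 N, or if a joint passes its speed limit or range.

ROBOT

A 6-joint arm with a two-finger parallel gripper is mounted at the origin on the work surface; the furniture and walls round the work are solid. World frame = base frame: x ahead of the robot, y to its left, z up, the work surface at z = 0. Lengths are in m, angles in rad, forces in N, time in s.
With the tool pointing down it reaches from about 0.35 to 0.975 m from the base axis. Payload 4.9 kg.
Tool frame: the origin (TCP) lies midway between the tips of the shut fingers; the grasp point (between the pads) lies 19 mm behind it; x points along the fingers, z is the direction in which the jaws open and shut, and the axes are right-handed (so a half turn about x gives the same grasp; the last joint's range is limited). The gripper opens to 85 mm and grips with 20 to 120 N. Pads are 22 mm wide; open, the fingers measure 114 mm over their backs; the gripper's body (76 mm by 85 mm) begins 54 mm behind the grasp point. The pads swing forward as they close: fully open they stand 13 mm farther back than shut.
Start: joints at [-1.409, 0.053, 1.613, -0, 1.476, -0.119], TCP at [0.173, -0.601, 0.231] pointing down, gripper open.
Joint ranges: [-3.01, 3.01], [-1.01, 2.22], [0.06, 2.58], [-1.02, 4.17], [0.09, 2.62], [-3.14, 3.14]. Speed limits (rad/s): [2.57, 2.57, 3.14, 3.14, 3.14, 3.14].

INTERFACE

Orientations are given as a unit quaternion [w, x, y, z].
In Python, from plant import state, cams, workorder, nets gives the robot as it stands.
- The arm moves only by the tool play_rows, never from a script. Its argument "motion" is a list of rows, each a list of 3 entries, a list of its own where there are three numbers: the closure, from -1 (fully open) to 1 (shut), then the shift along the world's x, y, z in m, then the turn about the world's z in rad. A call has 1 to 5 rows; each row is the pose to reach, as a shift and turn from the pose commanded when the call began; what a row does not reach only later rows make up. A row lasts 1/10 s, in which the tool goes at most 50 mm and 8.59 degrees, less where a joint would pass 70% of its speed; a pose out of reach is approached as far as the arm can. A call with a gripper value outside its range is refused whole. The fingers move at their own pace and stop on an object; the grip force is fixed at half the most. Time passes only in rows, so rows that repeat a pose let the fingers close. It gives the time, the measured TCP pose, the force and the opening at its end, in the units of the state.
- state(): the state, without advancing time (a new reading comes with each control period).
- cams.grab_frame(name): name is "scene" or "top" or "wrist"; returns (picture, depth): 384x512x3 uint8, red, green, blue; 384x512 float32, m along the optical axis (not along the pixel's ray), 0 where there is no reading.
- cams.camera_info(name): a dict with "K" (3x3 intrinsics, pixels), "rvec" (rotation vector, rad) and "tvec" (3), from world to camera coordinates, as OpenCV has them. Camera axes: x right, y down, z forward; pixel columns grow to the right and rows downward; lengths in m; the calibration is good to about 2 mm. A picture is of the moment at which its call begins: read the wrist's pose just before it. camera_info takes no time and is no camera call; for the wrist camera it gives the pose at the moment of the call.
- workorder.job_done(): hands the job in, once; it reports no verdict.
Trained networks look in the newest picture that a camera, given by its name, has taken for a name from the list of things; names that differ only in an ending like _2 or _b are one class to them, and where a whole thing is asked for, a point or a joint stands for the part that bears it (a point fixed in the world has none). Each returns a list of dicts, best first, with "score" (0 to 1); they miss things now and then, are a little off and sometimes report something else, mostly with a low value. They report only what shows in the picture. A call takes as long as a camera call.
- nets.recognise(camera, target): "at" ([x, y, z] in m, in world coordinates, good to about 4 mm: the middle of the surface that is visible of it).
- nets.landmark_of(camera, target): "at" ([x, y, z] in m, in world coordinates, good to about 4 mm: a listed point, or the origin of a listed thing).
The state is a dict: "time": time; "joint_pos": joint angles; "joint_vel": joint speeds; "joint_efforts": joint torques, N m; "tool_pos": TCP position; "tool_rot": TCP orientation; "contact_force": force on the tool from outside, world axes, zero at the start; "ft_torque": the same for the moment, N m; "gripper_width": opening from 0.0 (shut) to 1.0 (fully open).
Only numpy, scipy, OpenCV 4.12 (cv2) and the standard library are available. Lean on these libraries where they do the work, as an engineer would, in place of code of your own. Each camera call takes 0.05 s, during which the arm holds its last target.

## Working session

There is one attempt and no reset: what is moved stays moved. The work goes in short steps, Python scripts to look and compute and a tool call to move; the robot and the scene stay as the last step left them, time stands still between calls to the robot, and variables do not carry over. Pictures are saved under pics/ and viewed, and the job is handed in when it is done.

Besides the shell and the picture viewer there is one more tool, called after "Emit:" as name([rows], argument=value, ...), one row to a line, values as JSON. play_rows: Moves the arm, as the interface text tells. Its arguments: {"type":"object","properties":{"motion":{"type":"array","items":{"type":"array"}}},"required":["motion"]}

```bash
mkdir -p pics; ls
cat > h.py <<'E'
import numpy as np,cv2
from plant import state,cams,workorder,nets
def snap(n,f):
    p,d=cams.grab_frame(n); cv2.imwrite('pics/'+f+'.png',p[:,:,::-1]); np.save('pics/'+f+'.npy',d); return p,d
def cam(n):
    i=cams.camera_info(n);return np.array(i['K']),cv2.Rodrigues(np.array(i['rvec'],float))[0],np.array(i['tvec'],float).reshape(3)
def cloud(n,d):
    K,R,t=cam(n);v,u=np.mgrid[:384,:512]
    P=np.stack([(u-K[0,2])/K[0,0]*d,(v-K[1,2])/K[1,1]*d,d],-1)
    return (P-t)@R
def proj(n,X):
    K,R,t=cam(n);c=np.atleast_2d(X)@R.T+t;q=c@K.T;return q[:,:2]/q[:,2:]
E
python3 - <<'E'
from h import *
s=state();print({k:np.round(v,3) for k,v in s.items()})
for n in ['scene','top','wrist']:
    snap(n,n+'0'); K,R,t=cam(n);print(n,K[0,0],-R.T@t,R[2])
for c in ['top','scene']:
  for t in ['gauge','collar_face','pin_tip','rest','fixture','bush','magnifier','view_point','gauge_block','loupe','screwdriver']:
    r=nets.landmark_of(c,t); print(c,t,[(np.round(q['at'],3),round(q['score'],2)) for q in r[:2]])
E
```

```text
pics
{'time': np.float64(0.0), 'joint_pos': array([-1.409,  0.053,  1.614, -0.   ,  1.476, -0.119]), 'joint_vel': array([ 0.001, -0.   ,  0.001,  0.   , -0.   , -0.001]), 'joint_efforts': array([ 1.0000e-03, -3.9368e+01, -3.7018e+01, -0.0000e+00,  7.0000e-03,
        0.0000e+00]), 'tool_pos': array([ 0.173, -0.6  ,  0.23 ]), 'tool_rot': array([ 0.565,  0.426,  0.566, -0.425]), 'contact_force': array([-0.353, -0.877, -0.723]), 'ft_torque': array([-0.032, -0.044, -0.015]), 'gripper_width': np.float64(0.999)}
scene 374.4464872403534 [0.13263723 0.52211843 1.04406557] [ 0.3846246  -0.40722054 -0.82839323]
top 390.1310240024789 [0.47398702 0.0484001  1.12037603] [ 0.09183469  0.00352084 -0.99576804]
wrist 268.5595051212911 [ 0.24177733 -0.58063293  0.37270352] [-0.26809661 -0.07543653 -0.96043404]
top gauge [(array([0.484, 0.054, 0.042]), 0.87)]
top collar_face [(array([ 0.484, -0.022,  0.041]), 0.84)]
top pin_tip [(array([ 0.484, -0.11 ,  0.042]), 0.45)]
top rest [(array([0.488, 0.049, 0.002]), 0.92)]
top fixture [(array([ 0.708,  0.353, -0.001]), 0.7), (array([ 0.515, -0.249,  0.002]), 
[... 279 characters left out ...]
crewdriver [(array([ 0.718, -0.232, -0.001]), 0.72)]
scene gauge [(array([0.483, 0.048, 0.043]), 0.85)]
scene collar_face [(array([ 0.488, -0.023,  0.046]), 0.68)]
scene pin_tip []
scene rest [(array([0.487, 0.049, 0.002]), 0.82)]
scene fixture [(array([ 0.518, -0.246, -0.001]), 0.93)]
scene bush [(array([ 0.524, -0.211,  0.095]), 0.97)]
scene magnifier [(array([0.709, 0.355, 0.   ]), 0.84)]
scene view_point [(array([0.62 , 0.284, 0.123]), 0.73)]
scene gauge_block [(array([ 0.412,  0.332, -0.   ]), 0.73), (array([0.709, 0.356, 0.002]), 0.4)]
scene loupe [(array([ 0.485, -0.024,  0.047]), 0.57), (array([ 0.646,  0.078, -0.002]), 0.5)]
scene screwdriver [(array([ 0.719, -0.236,  0.004]), 0.6)]
```

View pics/top0.png

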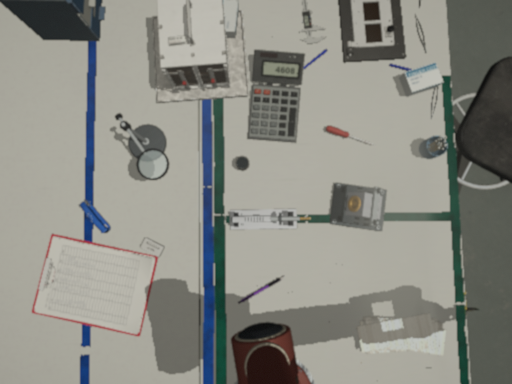

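View pics/scene0.png

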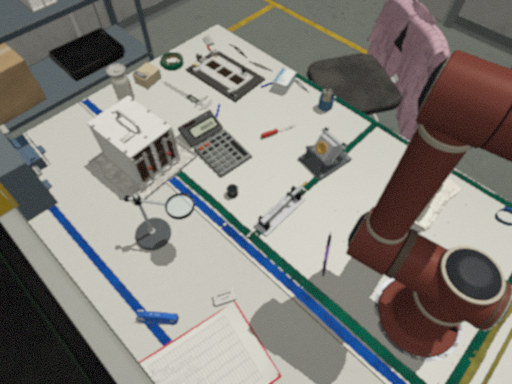

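View pics/wrist0.png

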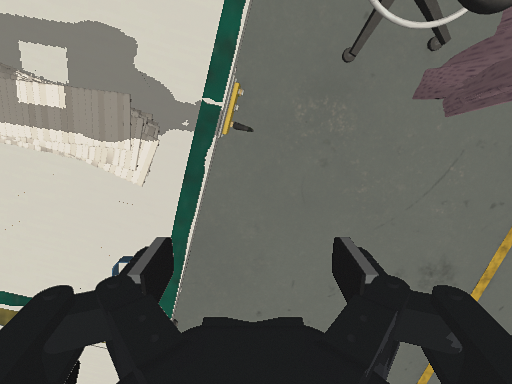

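Run:
```python
from h import *
p=cv2.imread('pics/top0.png');d=np.load('pics/top0.npy')
cv2.imwrite('pics/a.png',np.hstack([cv2.resize(p[175:240,320:400],None,fx=5,fy=5,interpolation=2),cv2.resize(p[175:240,220:300],None,fx=5,fy=5,interpolation=2)]))
P=cloud('top',d)
# bush brass/bed: print heights
m=(np.abs(P[...,0]-.515)<.09)&(np.abs(P[...,1]+.25)<.1)&(P[...,2]>.05)
v,u=np.where(m);print(v.min(),v.max(),u.min(),u.max())
base=(np.abs(P[...,0]-.515)<.12)&(np.abs(P[...,1]+.25)<.12)&(P[...,2]>.007)&(P[...,2]<.13)
pts=P[base][:,:2].astype(np.float32)
r=cv2.minAreaRect(pts*1000);print('fixture rect',r)
m=(np.abs(P[...,0]-.487)<.06)&(np.abs(P[...,1]-.05)<.2)&(P[...,2]>.03)&(P[...,2]<.06)
print('gauge rect',cv2.minAreaRect(P[m][:,:2].astype(np.float32)*1000))
m=(np.abs(P[...,0]-.487)<.06)&(np.abs(P[...,1]-.05)<.13)&(P[...,2]>.004)&(P[...,2]<.06)
print('rest rect',cv2.minAreaRect(P[m][:,:2].astype(np.float32)*1000))
m=(P[...,2]>.18)&(P[...,2]<.215)&(np.abs(P[...,0]-.64)<.12)&(np.abs(P[...,1]-.3)<.12)
q=P[m];print('lens',len(q),q.mean(0),q.min(0),q.max(0))
for c in ['scene','wrist']:pass
ps,ds=cv2.imread('pics/scene0.png'),np.load('pics/scene0.npy')
cv2.imwrite('pics/b.png',np.hstack([cv2.resize(ps[120:190,290:370],None,fx=5,fy=5,interpolation=2),cv2.resize(ps[180:250,240:320],None,fx=5,fy=5,interpolation=2)]))
Q=cloud('scene',ds)
m=(Q[...,2]>.18)&(Q[...,2]<.215)&(np.abs(Q[...,0]-.64)<.12)&(np.abs(Q[...,1]-.3)<.12)
q=Q[m];print('lens scene',len(q),q.mean(0),q.min(0),q.max(0))
# flange plane from scene: normals
hs=ps[...,::-1].astype(int)
br=(hs[...,0]-hs[...,2]>40)&(np.abs(Q[...,0]-.523)<.04)&(np.abs(Q[...,1]+.213)<.04)&(Q[...,2]>.05)
q=Q[br];print('brass',len(q),q.mean(0)); 
c=q.mean(0);u,s,vt=np.linalg.svd(q-c);print(vt[2],s)
```

```text
184 225 341 382
fixture rect ((525.1090087890625, -261.8624267578125), (168.99388122558594, 204.23670959472656), 8.781785011291504)
gauge rect ((485.4961853027344, 1.0378341674804688), (38.575721740722656, 216.69248962402344), 0.08539799600839615)
rest rect ((486.2509460449219, 49.93413543701172), (119.05475616455078, 259.1730651855469), 0.23665159940719604)
lens 1019 [0.63498599 0.29671872 0.20351921] [0.58095109 0.2475024  0.19063034] [0.74369164 0.37567464 0.21468062]
lens scene 791 [0.63511646 0.29941725 0.20435322] [0.58024716 0.24876149 0.18159197] [0.74147303 0.37757902 0.21484596]
brass 120 [ 0.52352797 -0.21924553  0.09075185]
[-0.28701391 -0.88808776 -0.35905868] [0.13515556 0.11526255 0.06837937]
```

View pics/a.png

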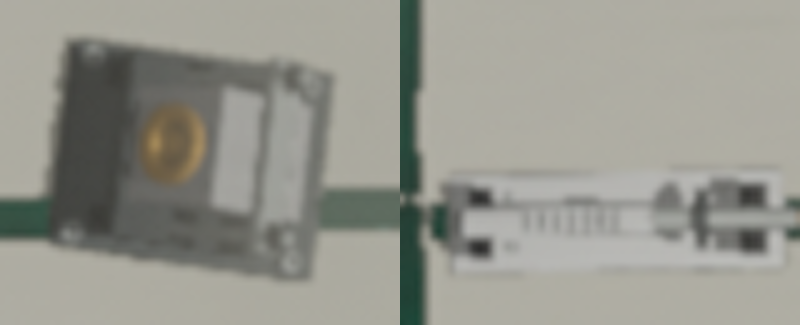

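View pics/b.png

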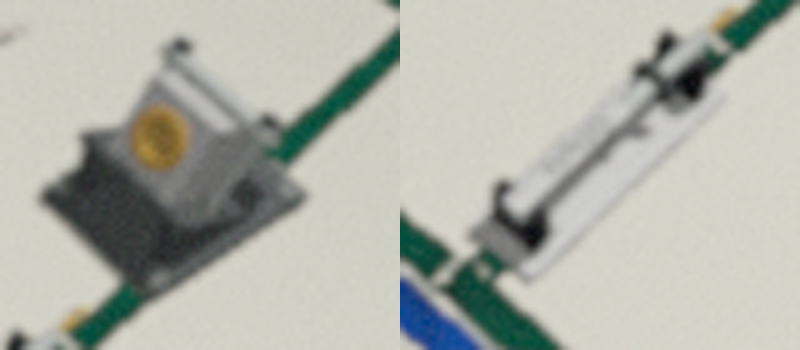

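Run:
```python
from h import *
def topix(n,uv,z):
    K,R,t=cam(n);r=np.linalg.inv(K)@np.array([uv[0],uv[1],1.]);r=R.T@r;o=-R.T@t;return o+r*(z-o[2])/r[2]
c=[(70,40),(335,72),(310,278),(50,240)]
W=np.array([topix('top',(320+(x-2)/5,175+(y-2)/5),.012) for x,y in c]);print(W)
for a,b in [(0,1),(3,2)]: e=W[b]-W[a];print(np.hypot(*e[:2]),np.degrees(np.arctan2(e[1],e[0])))
for a,b in [(0,3),(1,2)]: e=W[b]-W[a];print(np.hypot(*e[:2]),np.degrees(np.arctan2(e[1],e[0])))
print(W.mean(0))
print('flange c',topix('top',(320+(174-2)/5,175+(143-2)/5),.0905))
c=[(452,175),(780,170),(785,262),(455,272)]
W=np.array([topix('top',(220+(x-402)/5,175+(y-2)/5),.008) for x,y in c]);print(W)
print(W.mean(0),[np.degrees(np.arctan2(*(W[b]-W[a])[1::-1])) for a,b in [(0,1),(3,2)]])
# lens circle fit in top: dark ring pixels
p=cv2.imread('pics/top0.png');cv2.imwrite('pics/c.png',cv2.resize(p[105:190,105:175],None,fx=7,fy=7,interpolation=2))
```

```text
[[ 0.58448097 -0.18292292  0.012     ]
 [ 0.56361335 -0.33295849  0.012     ]
 [ 0.44733379 -0.31326049  0.012     ]
 [ 0.47107675 -0.1675586   0.012     ]]
0.15147980578762313 -97.91815665672944
0.14762373332051326 -99.25532302594154
0.11444029177221207 172.28439159360838
0.11793620062891556 170.38525140872542
[ 0.51662622 -0.24917513  0.012     ]
flange c [ 0.52113485 -0.21937308  0.0905    ]
[[ 0.51260268  0.11380409  0.008     ]
 [ 0.51233652 -0.0730296   0.008     ]
 [ 0.46019031 -0.07446     0.008     ]
 [ 0.45762165  0.11273358  0.008     ]]
[0.48568779 0.01976202 0.008     ] [np.float64(-90.08162477299219), np.float64(-89.21383985751095)]
```

View pics/c.png

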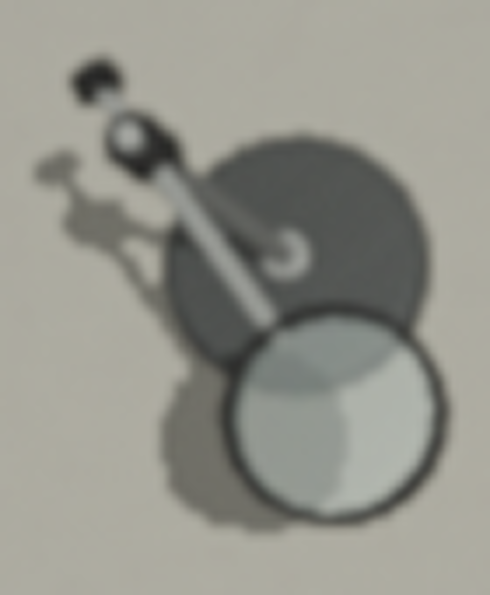

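Emit:
play_rows([
  [-1, [0.02, 0.043, 0.0], 0.14],
  [-1, [0.04, 0.086, 0.0], 0.28],
  [-1, [0.06, 0.13, 0.0], 0.42],
  [-1, [0.08, 0.17, 0.0], 0.56],
  [-1, [0.1, 0.215, 0.0], 0.7],
])

```text
time: 1.75
tool_pos: [0.2736, -0.3841, 0.2314]
tool_rot: [0.677, 0.204, 0.677, -0.204]
contact_force: [1.2, 0.1, -0.2]
gripper_width: 1.0
```

Emit:
play_rows([
  [-1, [0.02, 0.043, 0.0], 0.12],
  [-1, [0.04, 0.086, 0.0], 0.24],
  [-1, [0.06, 0.13, 0.0], 0.36],
  [-1, [0.08, 0.17, 0.0], 0.48],
  [-1, [0.1, 0.215, 0.0], 0.59],
])

```text
time: 2.25
tool_pos: [0.3737, -0.169, 0.2317]
tool_rot: [0.708, -0.002, 0.707, 0.001]
contact_force: [1.3, -0.8, -0.3]
gripper_width: 1.001
```

Emit:
play_rows([
  [-1, [0.02, 0.045, -0.01], 0],
  [-1, [0.04, 0.09, -0.02], 0],
  [-1, [0.06, 0.135, -0.04], 0],
  [-1, [0.08, 0.18, -0.06], 0],
  [-1, [0.1, 0.22, -0.08], 0],
])

```text
time: 2.75
tool_pos: [0.4716, 0.0469, 0.1537]
tool_rot: [0.708, -0.0, 0.706, 0.0]
contact_force: [1.0, -1.2, 0.8]
gripper_width: 1.002
```

Emit:
play_rows([
  [-1, [0.007, 0.014, 0], 0],
  [-1, [0.013, 0.026, 0], 0],
  [-1, [0.013, 0.026, 0], 0],
])

```text
time: 3.05
tool_pos: [0.4845, 0.0716, 0.1541]
tool_rot: [0.707, -0.001, 0.707, 0.001]
contact_force: [-0.5, -0.2, 0.4]
gripper_width: 1.002
```

Run:
```python
from h import *
print(state()['tool_pos'])
p,d=snap('wrist','w1')
for t in ['gauge','collar_face','rest','pin_tip']: print(t,[(np.round(q['at'],3),round(q['score'],2)) for q in nets.landmark_of('wrist',t)[:2]])
print(-cam('wrist')[1].T@cam('wrist')[2])
```

```text
[0.48449652 0.07161853 0.15413044]
gauge [(array([0.488, 0.05 , 0.041]), 0.93)]
collar_face [(array([ 0.487, -0.029,  0.044]), 0.79)]
rest [(array([ 0.489,  0.043, -0.005]), 0.65), (array([0.645, 0.076, 0.002]), 0.28)]
pin_tip []
[0.48426692 0.1407931  0.29653556]
```

View pics/w1.png

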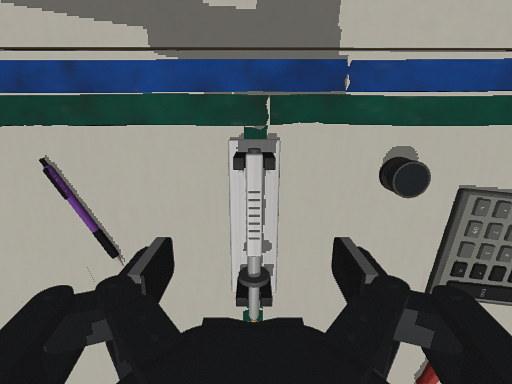

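Run:
```python
from h import *
P=cloud('wrist',np.load('pics/w1.npy'))
m=(np.abs(P[...,0]-.487)<.03)&(np.abs(P[...,1]-.05)<.2)&(P[...,2]>.045)&(P[...,2]<.075)
q=P[m]
for y in np.arange(-.05,.13,.005):
    s=q[np.abs(q[:,1]-y)<.0025]
    if len(s): print(round(y,3),len(s),s[:,0].min().round(4),s[:,0].max().round(4),s[:,2].max().round(4))
```

```text
-0.05 144 0.4665 0.5048 0.0515
-0.045 45 0.4807 0.4916 0.0518
-0.04 39 0.4808 0.4916 0.0509
-0.035 14 0.4808 0.4904 0.0512
-0.03 8 0.4714 0.4975 0.0614
-0.025 178 0.4702 0.5022 0.0624
-0.02 193 0.4702 0.5011 0.0627
-0.015 58 0.4798 0.4925 0.0532
-0.01 55 0.4799 0.4925 0.0531
-0.005 55 0.4799 0.4925 0.0528
-0.0 45 0.4799 0.4924 0.0539
0.005 65 0.478 0.4932 0.0538
0.01 69 0.478 0.4932 0.0544
0.015 72 0.478 0.4932 0.0541
0.02 71 0.4781 0.4931 0.0543
0.025 74 0.4781 0.4931 0.0544
0.03 74 0.4782 0.4941 0.0538
0.035 77 0.4782 0.493 0.0542
0.04 83 0.4783 0.4941 0.0545
0.045 79 0.4783 0.494 0.0539
0.05 84 0.4783 0.4939 0.0547
0.055 83 0.4784 0.4939 0.0545
0.06 82 0.4785 0.4938 0.054
0.065 88 0.4785 0.4938 0.0543
0.07 89 0.4785 0.4938 0.0541
0.075 85 0.4786 0.4937 0.0542
0.08 85 0.4786 0.4937 0.0548
0.085 84 0.4786 0.4936 0.0548
0.09 136 0.4663 0.5052 0.0543
0.095 205 0.4663 0.506 0.0542
0.1 200 0.4665 0.5059 0.0545
0.105 116 0.4675 0.5038 0.054
0.11 56 0.4806 0.4918 0.0516
```

Emit:
play_rows([
  [-1, [0.0015, 0.0, -0.04], 0],
  [-1, [0.0015, 0.0, -0.08], 0],
  [-1, [0.0015, 0.0, -0.11], 0],
  [-1, [0.0015, 0.0, -0.126], 0],
  [-1, [0.0015, 0.0, -0.126], 0],
])

```text
time: 3.8
tool_pos: [0.4828, 0.0699, 0.025]
tool_rot: [0.705, 0.001, 0.709, -0.001]
contact_force: [-0.1, -0.3, -0.7]
gripper_width: 1.001
```

Emit:
play_rows([
  [0.2, [0, 0, 0], 0],
  [0.5, [0, 0, 0], 0],
  [0.55, [0, 0, 0], 0],
  [0.55, [0, 0, 0], 0],
  [0.55, [0, 0, 0], 0],
])

```text
time: 4.3
tool_pos: [0.4858, 0.0708, 0.0284]
tool_rot: [0.708, -0.0, 0.707, 0.0]
contact_force: [0.2, -1.0, -0.4]
gripper_width: 0.227
```

Emit:
play_rows([
  [0.62, [0, 0, 0], 0],
  [0.62, [0, 0, 0], 0],
  [0.7, [0, 0, 0], 0],
  [0.7, [0, 0, 0], 0],
  [0.7, [0, 0, 0], 0],
])

```text
time: 4.8
tool_pos: [0.4858, 0.0708, 0.0281]
tool_rot: [0.707, -0.0, 0.707, 0.0]
contact_force: [-0.5, 0.1, 3.8]
gripper_width: 0.177
```

Emit:
play_rows([
  [1, [0, 0, 0], 0],
  [1, [0, 0, 0], 0],
  [1, [0, 0, 0.01], 0],
  [1, [0, 0, 0.03], 0],
  [1, [0, 0, 0.05], 0],
])

```text
time: 5.3
tool_pos: [0.4836, 0.0708, 0.0768]
tool_rot: [0.706, 0.0, 0.709, -0.0]
contact_force: [0.6, -0.4, -2.4]
gripper_width: 0.173
```

Emit:
play_rows([
  [1, [0, 0, 0.01], 0],
  [1, [-0.04, 0, 0.01], 0],
  [1, [-0.08, 0, 0], 0],
  [1, [-0.08, 0, -0.005], 0],
  [1, [-0.08, 0, -0.005], 0],
])

```text
time: 5.8
tool_pos: [0.4031, 0.0708, 0.0707]
tool_rot: [0.706, 0.0, 0.708, 0.0]
contact_force: [0.7, 1.1, -0.9]
gripper_width: 0.171
```

Emit:
play_rows([
  [0.7, [0, 0, 0], 0],
  [0.67, [0, 0, 0], 0],
  [0.66, [0, 0, 0], 0],
  [0.66, [0, 0, 0], 0],
  [0.66, [0, 0, 0], 0],
])

```text
time: 6.3
tool_pos: [0.4058, 0.0707, 0.0729]
tool_rot: [0.707, 0.0, 0.707, -0.0]
contact_force: [0.5, 0.5, -2.6]
gripper_width: 0.177
```

Run:
```python
from h import *
print(state()['tool_pos'])
snap('wrist','w2');snap('scene','s2')
p=cv2.imread('pics/s2.png')[170:270,220:340];cv2.imwrite('pics/s2c.png',cv2.resize(p,None,fx=5,fy=5))
```

```text
[0.4057878  0.0707487  0.07285396]
```

View pics/w2.png

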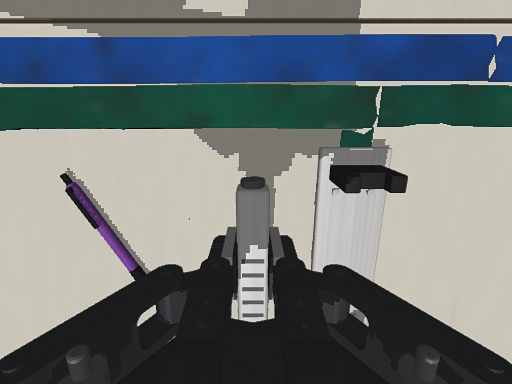

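View pics/s2c.png

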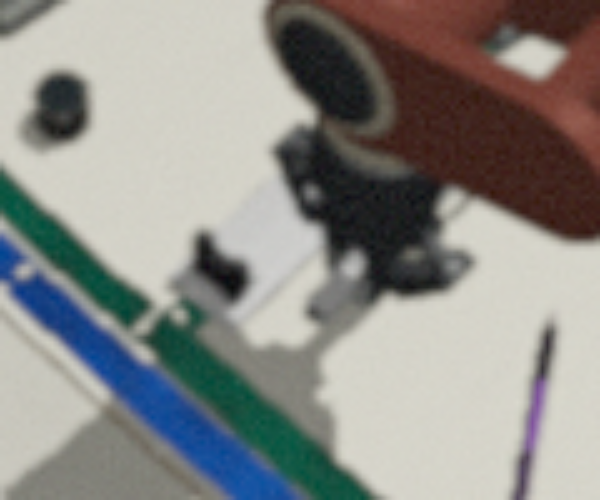

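```bash
cat >> h.py <<'E'
def pitch(d,show=True):
    """handle top face line fit from wrist depth -> pitch (nose-down +), axis point"""
    P=cloud('wrist',d);s=state();t=s['tool_pos']
    R=cv2.Rodrigues(np.zeros(3))[0]
    from scipy.spatial.transform import Rotation as Ro
    q=s['tool_rot'];M=Ro.from_quat([q[1],q[2],q[3],q[0]]).as_matrix()
    L=(P-t)@M  # tool coords x fwd(down), y , z jaw
    cs=-cam('wrist')[1].T@cam('wrist')[2]; sg=np.sign(((cs-t)@M)[1])
    a=L[...,1]*sg; h=-L[...,0]; w=L[...,2]   # a: toward tail, h: height above tcp
    m=(np.abs(w)<.005)&(a>.004)&(a<.06)&(h>0)&(h<.09)&(d>0)
    if m.sum()<20: print('few',m.sum());return
    A,H=a[m],h[m]
    for _ in range(5):
        c=np.polyfit(A,H,1);r=np.abs(np.polyval(c,A)-H);k=r<max(.0015,1.5*np.median(r));A,H=A[k],H[k]
    m2=(h>.0)&(np.abs(h-np.polyval(c,a))<.004)&(a>.01)&(a<.06)&(np.abs(w)<.02)
    # yaw
    c2=np.polyfit(a[m2],w[m2],1)
    print('pitch deg',np.degrees(np.arctan(c[0])).round(2),'top height at a=0',c[1].round(4),'n',len(A),'a range',A.min().round(3),A.max().round(3),'res',np.std(np.polyval(c,A)-H).round(5),'w0',np.median(w[m2]).round(4))
    return c
E
python3 - <<'E'
from h import *
pitch(np.load('pics/w2.npy'))
E
```

```text
pitch deg -67.05 top height at a=0 0.1092 n 862 a range 0.009 0.042 res 0.00175 w0 0.0003
```

Run:
```python
from h import *
d=np.load('pics/w2.npy');P=cloud('wrist',d)
for r in range(170,335,8): print(r,P[r,252].round(4))
```

```text
170 [ 4.057e-01  9.830e-02 -2.000e-04]
178 [0.4058 0.1126 0.0901]
186 [0.4058 0.11   0.0951]
194 [0.4058 0.1067 0.097 ]
202 [0.4058 0.1032 0.0981]
210 [0.4058 0.0991 0.0974]
218 [0.4058 0.0952 0.0976]
226 [0.4058 0.0908 0.0967]
234 [0.4058 0.0866 0.0968]
242 [0.4058 0.0826 0.0971]
250 [0.4058 0.0782 0.097 ]
258 [0.4058 0.0745 0.0981]
266 [0.4058 0.0694 0.0971]
274 [0.4058 0.0646 0.0966]
282 [0.4058 0.0602 0.0969]
290 [0.4058 0.056  0.0977]
298 [0.4058 0.0511 0.0975]
306 [0.4058 0.0451 0.0962]
314 [0.4058 0.0406 0.0968]
322 [0.4058 0.0809 0.1473]
330 [0.4058 0.0818 0.1514]
```

```bash
sed -i 's/(a>.004)&(a<.06)&(h>0)&(h<.09)/(a>-.03)\&(a<.05)\&(h>0)\&(h<.068)/' h.py
python3 - <<'E'
from h import *
pitch(np.load('pics/w2.npy'))
E
```

```text
pitch deg -0.14 top height at a=0 0.0245 n 2360 a range -0.03 0.042 res 0.00049 w0 0.0003
```

Emit:
play_rows([
  [0.65, [0, 0, 0], 0],
  [0.65, [0, 0, 0], 0],
  [0.645, [0, 0, 0], 0],
  [0.645, [0, 0, 0], 0],
])

```text
time: 6.8
tool_pos: [0.4053, 0.0707, 0.0726]
tool_rot: [0.707, -0.0, 0.707, -0.0]
contact_force: [0.2, -0.8, -1.9]
gripper_width: 0.179
```

Run:
```python
from h import *
pitch(snap('wrist','w3')[1])
```

```text
pitch deg -0.19 top height at a=0 0.0246 n 2303 a range -0.03 0.042 res 0.00051 w0 0.0007
```

Emit:
play_rows([
  [0.64, [0, 0, 0], 0],
  [0.64, [0, 0, 0], 0],
  [0.636, [0, 0, 0], 0],
  [0.636, [0, 0, 0], 0],
])

```text
time: 7.25
tool_pos: [0.4054, 0.0708, 0.0726]
tool_rot: [0.707, 0.0, 0.707, 0.0]
contact_force: [0.6, -0.2, -2.4]
gripper_width: 0.183
```

Run:
```python
from h import *
pitch(snap('wrist','w4')[1])
```

```text
pitch deg -0.27 top height at a=0 0.0247 n 2343 a range -0.03 0.042 res 0.00051 w0 0.0003
```

Emit:
play_rows([
  [0.632, [0, 0, 0], 0],
  [0.632, [0, 0, 0], 0],
  [0.628, [0, 0, 0], 0],
  [0.628, [0, 0, 0], 0],
])

```text
time: 7.7
tool_pos: [0.4054, 0.0707, 0.0727]
tool_rot: [0.707, -0.0, 0.707, -0.0]
contact_force: [0.1, 0.5, -0.7]
gripper_width: 0.185
```

Run:
```python
from h import *
pitch(snap('wrist','w5')[1])
```

```text
pitch deg 27.52 top height at a=0 0.0233 n 1123 a range -0.03 0.035 res 0.00055 w0 0.0003
```

Emit:
play_rows([
  [0.628, [0, 0, 0.003], 0],
  [0.628, [0, 0, 0.006], 0],
  [0.628, [0, 0, 0.008], 0],
  [0.628, [0, 0, 0.008], 0],
])

```text
time: 8.15
tool_pos: [0.4057, 0.0708, 0.0812]
tool_rot: [0.707, 0.0, 0.707, 0.0]
contact_force: [0.2, 0.5, -1.5]
gripper_width: 0.188
```

Run:
```python
from h import *
pitch(snap('wrist','w6')[1])
```

```text
pitch deg 30.34 top height at a=0 0.0233 n 1024 a range -0.03 0.034 res 0.00061 w0 0.0003
```

Emit:
play_rows([
  [0.66, [0, 0, 0], 0],
  [0.7, [0, 0, 0], 0],
  [1, [0, 0, 0.0], 0],
  [1, [0, 0, 0.0], 0],
  [1, [0, 0, 0.03], 0],
])

```text
time: 8.7
tool_pos: [0.4016, 0.0708, 0.1064]
tool_rot: [0.703, 0.0, 0.711, 0.0]
contact_force: [0.1, 0.4, -2.3]
gripper_width: 0.178
```

Emit:
play_rows([
  [1, [0, 0, 0.04], 0],
  [1, [0, 0, 0.07], 0],
  [1, [0, 0, 0.07], 0],
  [1, [0, 0, 0.07], 0],
])

```text
time: 9.1
tool_pos: [0.4053, 0.0708, 0.1804]
tool_rot: [0.707, 0.0, 0.707, 0.0]
contact_force: [0.6, 0.4, -1.8]
gripper_width: 0.17
```

Run:
```python
from h import *
p,d=snap('wrist','w7');pitch(d)
P=cloud('wrist',d);t=state()['tool_pos'];print(t)
for r in range(130,330,8): print(r,(P[r,254]-t).round(4))
snap('scene','s7');snap('top','t7')
for c in ['scene','top','wrist']:
  for n in ['collar_face','pin_tip','gauge','bush']: print(c,n,[(np.round(q['at'],4),round(q['score'],2)) for q in nets.landmark_of(c,n)[:2]])
```

```text
pitch deg 30.62 top height at a=0 0.0231 n 1023 a range -0.029 0.033 res 0.00059 w0 0.0003
[0.40446513 0.07079077 0.17897867]
130 [ 0.0021  0.0535 -0.1807]
138 [ 0.0021  0.0443 -0.1807]
146 [ 0.0021  0.035  -0.1799]
154 [ 0.0021  0.0255 -0.1803]
162 [ 0.0021  0.0157 -0.1805]
170 [ 0.0021  0.006  -0.18  ]
178 [ 0.0021 -0.0041 -0.1804]
186 [ 0.0021 -0.014  -0.1793]
194 [0.0012 0.0383 0.0322]
202 [0.0012 0.0362 0.0367]
210 [0.0012 0.0339 0.0401]
218 [0.0012 0.0303 0.0396]
226 [0.0012 0.0271 0.0405]
234 [0.0012 0.0224 0.038 ]
242 [0.0012 0.0171 0.0349]
250 [0.0013 0.0103 0.0295]
258 [0.0013 0.0043 0.0265]
266 [ 0.0013 -0.0035  0.0207]
274 [ 0.0013 -0.0113  0.0161]
282 [ 0.0014 -0.0199  0.0108]
290 [ 0.0014 -0.0295  0.0047]
298 [ 0.0015 -0.0404 -0.0021]
306 [ 0.0015 -0.0541 -0.0115]
314 [ 0.0016 -0.0707 -0.0233]
322 [0.0011 0.01   0.0745]
scene collar_face [(array([0.649 , 0.0808, 0.0012]), 0.74), (array([ 0.4039, -0.0066,  0.143 ]), 0.63)]
scene pin_tip []
scene gauge [(array([0.4031, 0.0516, 0.1819]), 0.61), (array([0.4888, 0.0465, 0.0014]), 0.24)]
scene bush [(array([ 0.5244, -0.2134,  0.0932]), 0.43)]
top collar_face [(array([ 0.4009, -0.0092,  0.1428]), 0.41)]
top pin_tip []
top gauge [(array([ 0.4133,  0.3372, -0.0016]), 0.71), (array([ 0.4042, -0.006 ,  0.1422]), 0.41)]
top bush [(array([ 0.5213, -0.2137,  0.0938]), 0.89)]
wrist collar_face [(array([ 0.4051, -0.0115,  0.1438]), 0.98), (array([ 0.4852,  0.0439, -0.0046]), 0.18)]
wrist pin_tip []
wrist gauge [(array([0.4095, 0.0518, 0.1807]), 0.87)]
wrist bush [(array([0.4077, 0.051 , 0.1818]), 0.51)]
```

View pics/w7.png

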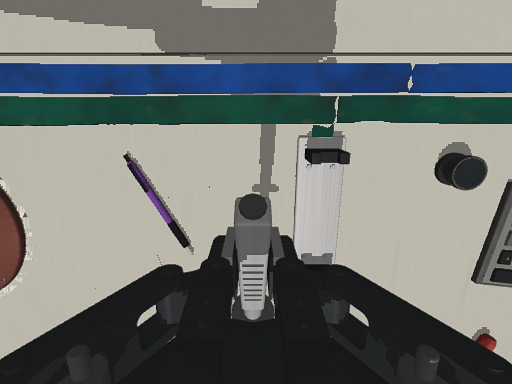

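View pics/s7.png

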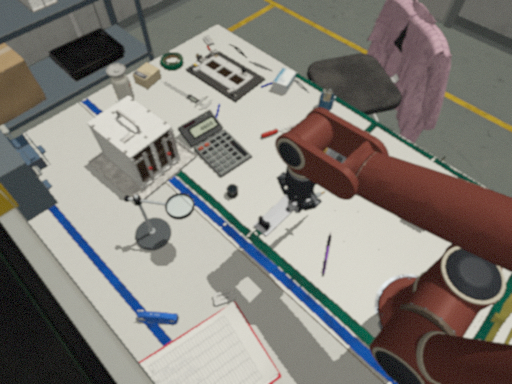

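View pics/t7.png

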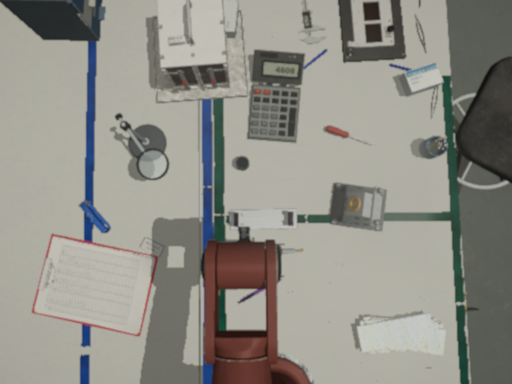

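Emit:
play_rows([
  [1, [0.02, -0.02, 0.03], 0],
  [1, [0.04, -0.06, 0.05], -0.03],
  [1, [0.06, -0.1, 0.07], -0.07],
  [1, [0.08, -0.14, 0.09], -0.11],
  [1, [0.1, -0.18, 0.1], -0.15],
])

```text
time: 10.35
tool_pos: [0.5068, -0.1112, 0.2832]
tool_rot: [0.706, 0.053, 0.704, -0.054]
contact_force: [0.7, 1.1, -1.5]
gripper_width: 0.176
```

Emit:
play_rows([
  [1, [0.01, -0.04, 0], 0],
  [1, [0.017, -0.08, 0.0], 0],
  [1, [0.017, -0.11, 0], 0],
  [1, [0.017, -0.11, 0], 0],
  [1, [0.017, -0.11, 0], 0],
])

```text
time: 10.85
tool_pos: [0.5222, -0.2196, 0.2802]
tool_rot: [0.705, 0.054, 0.705, -0.053]
contact_force: [-0.7, 0.5, -3.0]
gripper_width: 0.169
```

Run:
```python
from h import *
print(state()['tool_pos'],state()['tool_rot'])
p,d=snap('wrist','w8');pitch(d)
for n in ['bush','fixture','collar_face']: print(n,[(np.round(q['at'],4),round(q['score'],2)) for q in nets.landmark_of('wrist',n)[:2]])
```

```text
[ 0.52220238 -0.21961587  0.28022823] [ 0.70480438  0.05377519  0.70536187 -0.0531379 ]
pitch deg 30.43 top height at a=0 0.0231 n 1011 a range -0.029 0.034 res 0.00061 w0 0.0005
bush [(array([ 0.521 , -0.2126,  0.0858]), 0.84)]
fixture [(array([ 0.5148, -0.2491, -0.0009]), 0.68)]
collar_face [(array([ 0.5099, -0.2991,  0.2419]), 0.57)]
```

View pics/w8.png

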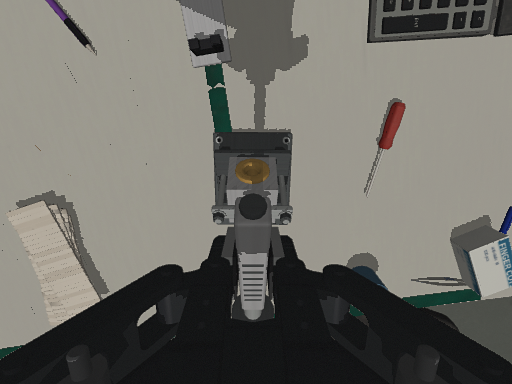

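Run:
```python
from h import *
p=cv2.imread('pics/w8.png');d=np.load('pics/w8.npy');P=cloud('wrist',d)
h=cv2.cvtColor(p,cv2.COLOR_BGR2HSV)
m=((h[...,0]>8)&(h[...,0]<30)&(h[...,1]>90)&(h[...,2]>60)).astype(np.uint8);m[:145]=0;m[200:]=0;m[:,:225]=0;m[:,285:]=0
v,u=np.where(m);print(len(u),u.min(),u.max(),v.min(),v.max(),u.mean(),v.mean())
q=P[m>0];print(q.mean(0),q.min(0),q.max(0))
# outer ellipse
pts=cv2.findContours(m,cv2.RETR_EXTERNAL,2)[0];pts=max(pts,key=len);e=cv2.fitEllipse(pts);print(e)
def topix(n,uv,z):
    K,R,t=cam(n);r=np.linalg.inv(K)@np.array([uv[0],uv[1],1.]);r=R.T@r;o=-R.T@t;return o+r*(z-o[2])/r[2]
print('M',topix('wrist',e[0],.0905))
# plane fit of annulus
c=np.median(q,0)
k=np.linalg.norm(q-c,axis=1)<.024;qq=q[k];k=qq[:,2]>.075;qq=qq[k];A=np.c_[qq[:,:2],np.ones(len(qq))]
for _ in range(4):
    s=np.linalg.lstsq(A,qq[:,2],rcond=None)[0];r=np.abs(A@s-qq[:,2]);g=r<.003;A,qq=A[g],qq[g]
print(len(qq),s,np.degrees(np.arctan(np.hypot(*s[:2]))),np.degrees(np.arctan2(s[1],s[0])))
cv2.imwrite('pics/w8c.png',cv2.resize(p[120:230,200:310],None,fx=5,fy=5,interpolation=2))
t=state()['tool_pos'];print(t)
```

```text
688 235 269 159 183 251.9127906976744 170.82412790697674
[ 0.52300804 -0.21469672  0.09267704] [ 0.5020135  -0.22739835  0.07321547] [ 0.5443297  -0.14799118  0.42311353]
((251.90309143066406, 170.75633239746094), (24.562881469726562, 33.751319885253906), 88.72032928466797)
M [ 0.5229049  -0.21519797  0.0905    ]
286 [-0.20953299 -1.38198822 -0.09509647] 54.41935088951953 -98.6213561047897
[ 0.52244484 -0.21818029  0.28075478]
```

View pics/w8c.png

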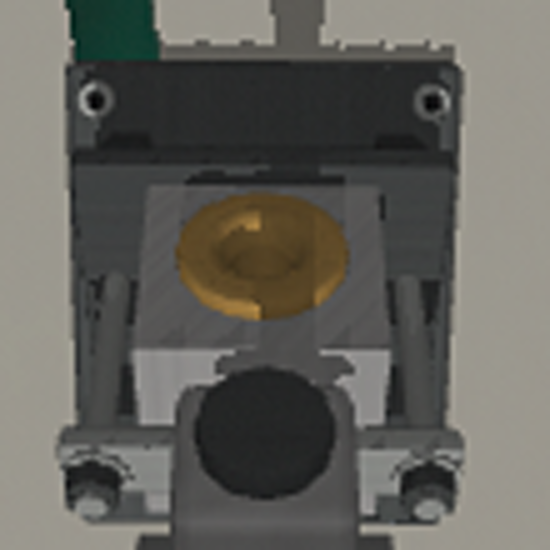

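Emit:
play_rows([
  [1, [0.007, 0.045, 0], 0],
  [1, [0.014, 0.09, 0.0], 0],
  [1, [0.02, 0.13, -0.02], 0],
  [1, [0.025, 0.168, -0.04], 0],
  [1, [0.0256, 0.169, -0.06], 0],
])

```text
time: 11.55
tool_pos: [0.5481, -0.0453, 0.2205]
tool_rot: [0.706, 0.051, 0.705, -0.05]
contact_force: [-0.3, -0.8, -1.8]
gripper_width: 0.175
```

Emit:
play_rows([
  [1, [0, 0, -0.025], 0],
  [1, [0, 0, -0.047], 0],
  [1, [0, 0, -0.047], 0],
  [1, [0, 0, -0.047], 0],
])

```text
time: 11.95
tool_pos: [0.5478, -0.0496, 0.1739]
tool_rot: [0.705, 0.053, 0.705, -0.053]
contact_force: [0.2, 0.5, -1.6]
gripper_width: 0.175
```

Run:
```python
from h import *
print(state()['tool_pos'],state()['tool_rot'])
p,d=snap('wrist','w9');pitch(d)
print(state()['tool_pos'])
snap('scene','s9');snap('top','t9')
cv2.imwrite('pics/s9c.png',np.hstack([cv2.resize(cv2.imread('pics/s9.png')[110:200,270:380],None,fx=4,fy=4),cv2.resize(cv2.imread('pics/t9.png')[165:255,290:380],None,fx=4,fy=4)]))
for c in ['scene','top']:
  for n in ['collar_face','pin_tip','bush']: print(c,n,[(np.round(q['at'],4),round(q['score'],2)) for q in nets.landmark_of(c,n)[:2]])
```

```text
[ 0.54783533 -0.04964638  0.17394684] [ 0.70509019  0.0526571   0.70519835 -0.05263401]
pitch deg 30.54 top height at a=0 0.0231 n 1031 a range -0.029 0.033 res 0.00061 w0 0.0003
[ 0.5486092  -0.04997753  0.17513371]
scene collar_face [(array([ 0.535 , -0.1291,  0.1362]), 0.73), (array([0.6219, 0.2821, 0.1226]), 0.64)]
scene pin_tip []
scene bush [(array([ 0.5269, -0.2093,  0.0944]), 0.57)]
top collar_face [(array([0.485 , 0.0481, 0.0045]), 0.62)]
top pin_tip []
top bush [(array([ 0.5217, -0.214 ,  0.0937]), 0.6)]
```

View pics/s9c.png

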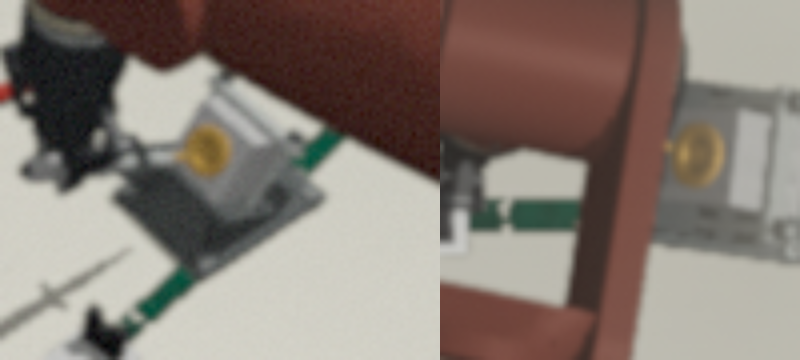

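Emit:
play_rows([
  [1, [-0.0008, -0.0051, -0.003], 0],
  [1, [-0.0016, -0.0103, -0.006], 0],
  [1, [-0.0023, -0.0154, -0.009], 0],
  [1, [-0.0031, -0.0205, -0.012], 0],
  [1, [-0.0039, -0.0257, -0.015], 0],
])

```text
time: 12.9
tool_pos: [0.5441, -0.0766, 0.1585]
tool_rot: [0.705, 0.053, 0.705, -0.053]
contact_force: [-0.0, 0.9, -0.9]
gripper_width: 0.176
```

Run:
```python
from h import *
print(state()['tool_pos'],state()['contact_force'])
pitch(snap('wrist','w10')[1])
snap('scene','s10');snap('top','t10')
cv2.imwrite('pics/s10c.png',np.hstack([cv2.resize(cv2.imread('pics/s10.png')[110:200,270:380],None,fx=4,fy=4),cv2.resize(cv2.imread('pics/t10.png')[165:255,290:380],None,fx=4,fy=4)]))
```

```text
[ 0.54408564 -0.07659452  0.15854688] [-0.01573991  0.89745076 -0.86294594]
pitch deg 30.26 top height at a=0 0.023 n 1015 a range -0.029 0.034 res 0.0006 w0 0.0003
```

View pics/s10c.png

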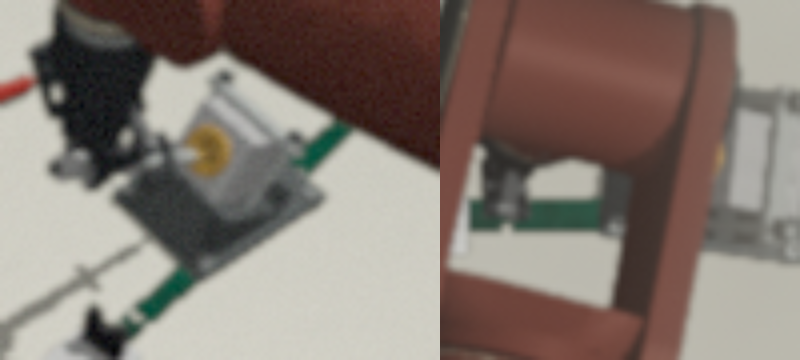

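Emit:
play_rows([
  [1, [-0.0006, -0.0043, -0.0025], 0],
  [1, [-0.0013, -0.0086, -0.005], 0],
  [1, [-0.0019, -0.0128, -0.0075], 0],
  [1, [-0.0026, -0.0171, -0.01], 0],
  [1, [-0.0032, -0.0214, -0.0125], 0],
])

```text
time: 13.55
tool_pos: [0.5411, -0.0974, 0.1466]
tool_rot: [0.705, 0.053, 0.705, -0.053]
contact_force: [-0.2, 4.0, 5.8]
gripper_width: 0.171
```

Run:
```python
from h import *
s=state();print(s['tool_pos'],s['contact_force'],s['ft_torque'])
pitch(snap('wrist','w11')[1])
```

```text
[ 0.54105547 -0.09744563  0.14655205] [-0.22930805  4.02418182  5.75599357] [ 0.28211688  0.28236591 -0.15185818]
pitch deg 30.0 top height at a=0 0.023 n 1049 a range -0.03 0.034 res 0.0006 w0 0.0003
```

Emit:
play_rows([
  [1, [0, -0.0005, 0.0008], 0],
  [1, [0, -0.001, 0.0015], 0],
  [1, [0, -0.001, 0.0015], 0],
])

```text
time: 13.9
tool_pos: [0.5407, -0.0983, 0.1474]
tool_rot: [0.705, 0.053, 0.705, -0.053]
contact_force: [-1.0, -1.0, -0.7]
gripper_width: 0.172
```

Contact relieved by 1.7 mm up; continue down the bore.

Emit:
play_rows([
  [1, [-0.0005, -0.0034, -0.002], 0],
  [1, [-0.001, -0.0069, -0.004], 0],
  [1, [-0.0016, -0.0103, -0.006], 0],
])

```text
time: 14.2
tool_pos: [0.5392, -0.1087, 0.1415]
tool_rot: [0.705, 0.053, 0.705, -0.053]
contact_force: [-2.0, 0.3, 1.4]
gripper_width: 0.175
```

Emit:
play_rows([
  [1, [-0.0005, -0.0034, -0.002], 0],
  [1, [-0.001, -0.0069, -0.004], 0],
  [1, [-0.0016, -0.0103, -0.006], 0],
  [1, [-0.0016, -0.0103, -0.006], 0],
])

```text
time: 14.6
tool_pos: [0.5374, -0.1196, 0.1352]
tool_rot: [0.705, 0.053, 0.705, -0.053]
contact_force: [-1.7, -1.5, -0.6]
gripper_width: 0.173
```

Emit:
play_rows([
  [1, [-0.001, -0.0026, -0.0015], 0],
  [1, [-0.0015, -0.0052, -0.003], 0],
  [1, [-0.0019, -0.0078, -0.0045], 0],
  [1, [-0.0019, -0.0078, -0.0045], 0],
])

```text
time: 15.0
tool_pos: [0.5359, -0.1269, 0.1311]
tool_rot: [0.705, 0.053, 0.705, -0.053]
contact_force: [-0.4, 0.3, 1.1]
gripper_width: 0.176
```

Run:
```python
from h import *
s=state();print(s['tool_pos'],s['contact_force'],s['ft_torque'])
p,d=snap('wrist','w12');pitch(d)
P=cloud('wrist',d);t=s['tool_pos']
for r in range(194,226,4): print(r,(P[r,254]-t).round(4))
snap('scene','s12');cv2.imwrite('pics/s12c.png',cv2.resize(cv2.imread('pics/s12.png')[110:200,270:380],None,fx=5,fy=5))
```

```text
[ 0.53588972 -0.12694049  0.13106937] [-0.36626667  0.29536804  1.12354777] [ 0.03164616  0.06049392 -0.02408239]
pitch deg 30.22 top height at a=0 0.023 n 1023 a range -0.029 0.034 res 0.00061 w0 0.0007
194 [0.0068 0.0379 0.0325]
198 [0.0066 0.0367 0.0342]
202 [0.0065 0.0358 0.037 ]
206 [0.0063 0.0346 0.0384]
210 [0.0061 0.0334 0.04  ]
214 [0.0059 0.0324 0.0418]
218 [0.0057 0.0305 0.0413]
222 [0.0054 0.0284 0.0404]
```

View pics/s12c.png

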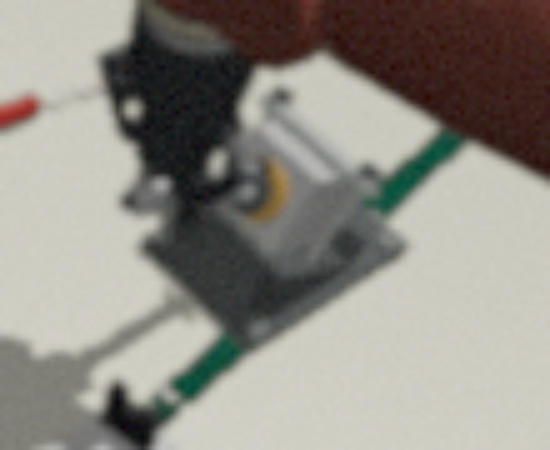

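Emit:
play_rows([
  [1, [-0.0002, -0.0017, -0.001], 0],
  [1, [-0.0005, -0.0034, -0.002], 0],
  [1, [-0.0006, -0.0043, -0.0025], 0],
  [1, [-0.0006, -0.0043, -0.0025], 0],
])

```text
time: 15.5
tool_pos: [0.5352, -0.1312, 0.1286]
tool_rot: [0.705, 0.053, 0.705, -0.053]
contact_force: [0.6, 0.9, 2.3]
gripper_width: 0.178
```

Emit:
play_rows([
  [1, [-0.0001, -0.0009, -0.0005], 0],
  [1, [-0.0003, -0.0017, -0.001], 0],
  [1, [-0.0003, -0.0017, -0.001], 0],
])

```text
time: 15.8
tool_pos: [0.5351, -0.1324, 0.1279]
tool_rot: [0.705, 0.053, 0.705, -0.053]
contact_force: [0.1, 4.0, 3.7]
gripper_width: 0.174
```

Emit:
play_rows([
  [1, [-0.0001, -0.0009, -0.0005], 0],
  [1, [-0.0002, -0.0013, -0.0008], 0],
  [1, [-0.0002, -0.0013, -0.0008], 0],
])

```text
time: 16.1
tool_pos: [0.5352, -0.1324, 0.1278]
tool_rot: [0.705, 0.054, 0.705, -0.052]
contact_force: [-0.4, 9.9, 6.8]
gripper_width: 0.175
```

Emit:
play_rows([
  [1, [-0.0001, -0.0009, -0.0005], 0],
  [1, [-0.0001, -0.0009, -0.0005], 0],
])

```text
time: 16.3
tool_pos: [0.5353, -0.1325, 0.1278]
tool_rot: [0.705, 0.055, 0.705, -0.051]
contact_force: [-0.3, 14.4, 9.3]
gripper_width: 0.171
```

Run:
```python
from h import *
s=state();print(s['tool_pos'],s['contact_force'],s['ft_torque'])
p,d=snap('wrist','w13');pitch(d)
P=cloud('wrist',d);t=s['tool_pos']
for r in range(194,226,4): print(r,(P[r,254]-t).round(4))
snap('scene','s13');cv2.imwrite('pics/s13c.png',cv2.resize(cv2.imread('pics/s13.png')[130:180,310:370],None,fx=9,fy=9,interpolation=2))
for n in ['collar_face','bush']: print(n,[(np.round(q['at'],4),round(q['score'],2)) for q in nets.landmark_of('scene',n)[:2]])
```

```text
[ 0.53534822 -0.13245636  0.12777004] [-0.28693021 14.38316126  9.31413553] [ 1.73097495  0.24963555 -0.23211429]
pitch deg 29.95 top height at a=0 0.023 n 1040 a range -0.03 0.034 res 0.0006 w0 0.0007
194 [0.0068 0.0377 0.0327]
198 [0.0066 0.0365 0.0346]
202 [0.0064 0.0353 0.0363]
206 [0.0062 0.0343 0.0383]
210 [0.006  0.0329 0.0394]
214 [0.0058 0.0317 0.0408]
218 [0.0055 0.0296 0.0396]
222 [0.0053 0.028  0.0399]
collar_face [(array([ 0.5232, -0.2143,  0.0942]), 0.41)]
bush [(array([ 0.5231, -0.2117,  0.0936]), 0.75)]
```

View pics/s13c.png

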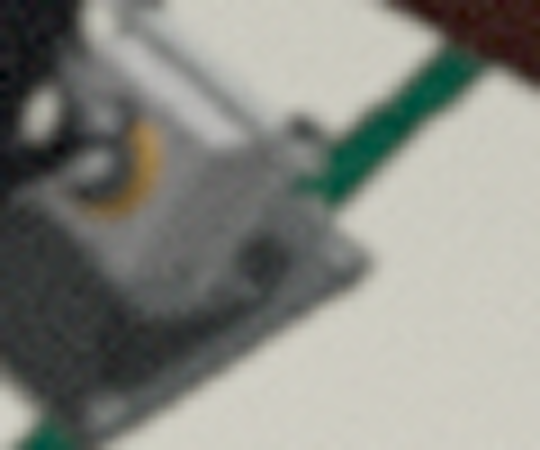

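Emit:
play_rows([
  [1, [0.0007, 0.0043, 0.0025], 0],
  [1, [0.0016, 0.0103, 0.006], 0],
  [1, [0.0026, 0.0171, 0.01], 0],
  [1, [0.0039, 0.0257, 0.015], 0],
  [1, [0.0052, 0.0343, 0.02], 0],
])

```text
time: 17.0
tool_pos: [0.5397, -0.1002, 0.1466]
tool_rot: [0.705, 0.053, 0.705, -0.053]
contact_force: [0.2, -1.9, -0.7]
gripper_width: 0.178
```

Emit:
play_rows([
  [1, [0.0013, 0.0086, 0.005], 0],
  [1, [0.0026, 0.0171, 0.01], 0],
  [1, [0.0039, 0.0257, 0.015], 0],
  [1, [0.0052, 0.0343, 0.02], 0],
  [1, [0.0078, 0.0515, 0.03], 0],
])

```text
time: 17.5
tool_pos: [0.547, -0.0486, 0.1759]
tool_rot: [0.704, 0.053, 0.706, -0.053]
contact_force: [-0.7, 0.7, -2.0]
gripper_width: 0.174
```

Run:
```python
from h import *
s=state();print(s['tool_pos'],s['contact_force'])
p,d=snap('wrist','w14');pitch(d)
snap('scene','s14');cv2.imwrite('pics/s14c.png',cv2.resize(cv2.imread('pics/s14.png')[120:200,270:370],None,fx=6,fy=6,interpolation=2))
```

```text
[ 0.54704553 -0.04860384  0.17587438] [-0.71561684  0.74848661 -1.9755458 ]
pitch deg 30.64 top height at a=0 0.0231 n 1052 a range -0.029 0.034 res 0.0006 w0 0.0003
```

View pics/s14c.png

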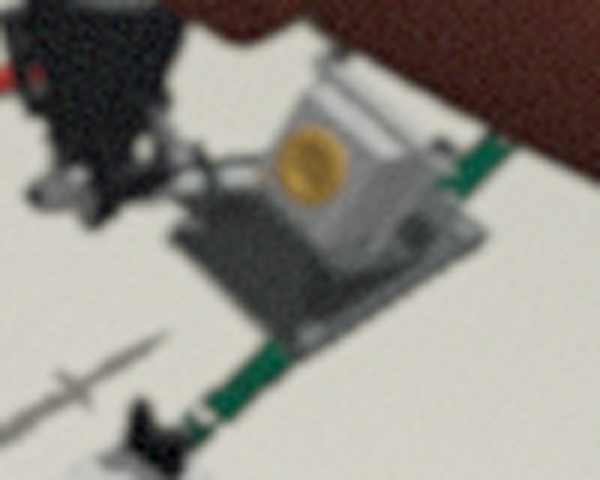

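Emit:
play_rows([
  [1, [-0.01, 0.025, 0.0], 0.04],
  [1, [-0.03, 0.05, 0.0], 0.08],
  [1, [-0.045, 0.075, -0.01], 0.12],
  [1, [-0.061, 0.103, -0.02], 0.15],
  [1, [-0.061, 0.103, -0.03], 0.15],
])

```text
time: 18.1
tool_pos: [0.4848, 0.0561, 0.1454]
tool_rot: [0.707, -0.001, 0.708, 0.002]
contact_force: [0.6, -0.2, -1.6]
gripper_width: 0.172
```

Emit:
play_rows([
  [1, [0, 0, 0], 0],
  [1, [0, 0, 0.0], 0],
])

```text
time: 18.3
tool_pos: [0.4868, 0.0533, 0.1463]
tool_rot: [0.707, 0.0, 0.707, -0.0]
contact_force: [-0.2, -0.6, -0.4]
gripper_width: 0.171
```

Run:
```python
from h import *
s=state();print(s['tool_pos'],s['contact_force'],s['tool_rot'])
p,d=snap('wrist','w15');pitch(d)
print(state()['tool_pos'])
P=cloud('wrist',d);t=s['tool_pos']
m=(np.abs(P[...,0]-.487)<.03)&(P[...,1]>.085)&(P[...,1]<.11)&(P[...,2]>.035)&(P[...,2]<.06)
q=P[m];print(q.min(0),q.max(0),len(q))
h=P[205:250,225:285];k=(h[...,2]>t[2])&(h[...,1]>t[1]+.015);print(h[k][:,0].min(),h[k][:,0].max())
snap('scene','s15');cv2.imwrite('pics/s15c.png',cv2.resize(cv2.imread('pics/s15.png')[150:250,230:350],None,fx=5,fy=5,interpolation=2))
```

```text
[0.48684732 0.05325577 0.14633232] [-0.21103168 -0.64620359 -0.44738998] [ 7.07057074e-01  9.17650599e-05  7.07156369e-01 -3.93397236e-04]
pitch deg 30.33 top height at a=0 0.0232 n 985 a range -0.029 0.034 res 0.00063 w0 0.0007
[0.48726506 0.05315311 0.14683004]
[0.46715397 0.09230948 0.03504971] [0.50645787 0.10444776 0.04913156] 613
0.47974044182199693 0.4957080205008305
```

View pics/w15.png

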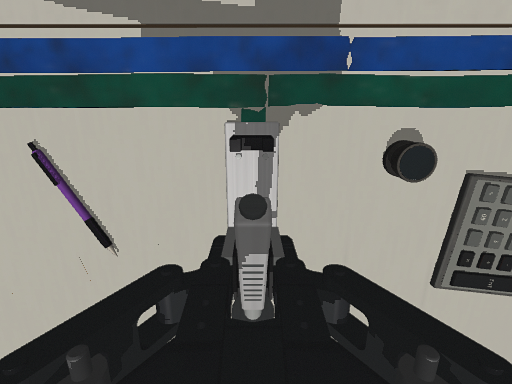

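View pics/s15c.png

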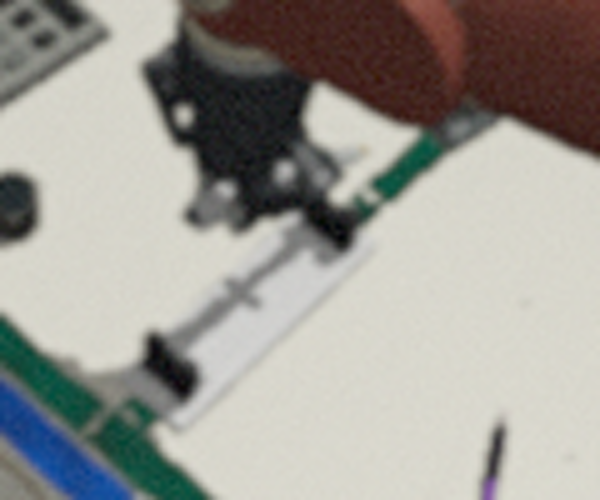

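Emit:
play_rows([
  [1, [-0.001, -0.0015, -0.025], 0],
  [1, [-0.001, -0.0015, -0.045], 0],
  [1, [-0.001, -0.0015, -0.05], 0],
  [1, [-0.001, -0.0015, -0.05], 0],
])

```text
time: 18.8
tool_pos: [0.4859, 0.0511, 0.0968]
tool_rot: [0.707, -0.0, 0.707, -0.001]
contact_force: [-1.1, -2.7, -0.1]
gripper_width: 0.173
```

Emit:
play_rows([
  [1, [0, 0.0, -0.004], 0],
  [1, [0, 0.001, -0.008], 0],
  [1, [0, 0.003, -0.012], 0],
  [1, [0, 0.0045, -0.016], 0],
])

```text
time: 19.2
tool_pos: [0.4867, 0.0572, 0.0811]
tool_rot: [0.708, -0.0, 0.706, 0.0]
contact_force: [0.4, 0.9, 4.4]
gripper_width: 0.169
```

Run:
```python
from h import *
s=state();print(s['tool_pos'],s['contact_force'])
p,d=snap('wrist','w16');pitch(d)
snap('scene','s16');cv2.imwrite('pics/s16c.png',cv2.resize(cv2.imread('pics/s16.png')[150:250,230:350],None,fx=5,fy=5,interpolation=2))
```

```text
[0.48666291 0.05715456 0.08114331] [0.3691333  0.88218369 4.38137553]
pitch deg 22.57 top height at a=0 0.0232 n 1351 a range -0.029 0.036 res 0.0005 w0 0.0003
```

View pics/s16c.png

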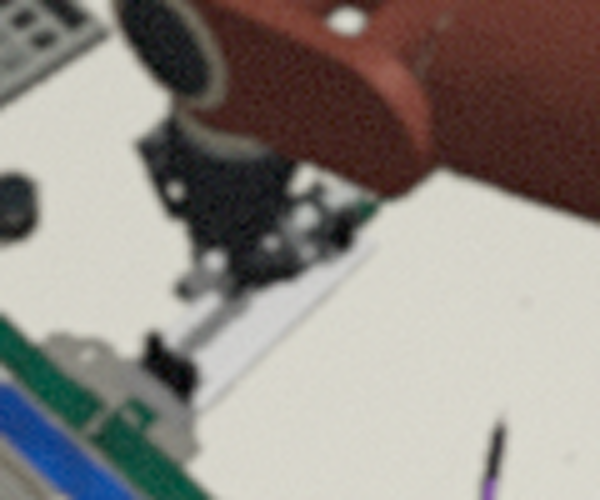

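Emit:
play_rows([
  [1, [0, 0.002, -0.008], 0],
  [1, [0, 0.004, -0.016], 0],
  [1, [0, 0.006, -0.024], 0],
  [1, [0, 0.008, -0.032], 0],
  [1, [0, 0.009, -0.037], 0],
])

```text
time: 19.8
tool_pos: [0.4853, 0.0662, 0.0424]
tool_rot: [0.707, -0.0, 0.707, 0.0]
contact_force: [0.9, 0.5, 4.4]
gripper_width: 0.176
```

Run:
```python
from h import *
s=state();print(s['tool_pos'],s['contact_force'])
p,d=snap('wrist','w17');pitch(d)
P=cloud('wrist',d)
for r in range(150,320,10): print(r,P[r,253].round(4))
```

```text
[0.4853151  0.06618647 0.04240117] [0.87904735 0.45448552 4.40791259]
pitch deg 5.37 top height at a=0 0.0234 n 1882 a range -0.03 0.039 res 0.00048 w0 0.0003
150 [0.4856 0.1148 0.0076]
160 [0.4856 0.1084 0.0083]
170 [0.4856 0.1044 0.0219]
180 [0.4856 0.1013 0.0351]
190 [0.4855 0.1044 0.0674]
200 [0.4855 0.1    0.0684]
210 [0.4855 0.0952 0.0683]
220 [0.4855 0.09   0.0677]
230 [0.4855 0.0845 0.0667]
240 [0.4856 0.0795 0.0671]
250 [0.4856 0.0731 0.065 ]
260 [0.4856 0.0674 0.0648]
270 [0.4856 0.0618 0.0648]
280 [0.4856 0.0551 0.0635]
290 [0.4856 0.0483 0.0625]
300 [0.4856 0.0434 0.0642]
310 [0.4856 0.0358 0.0626]
```

View pics/w17.png

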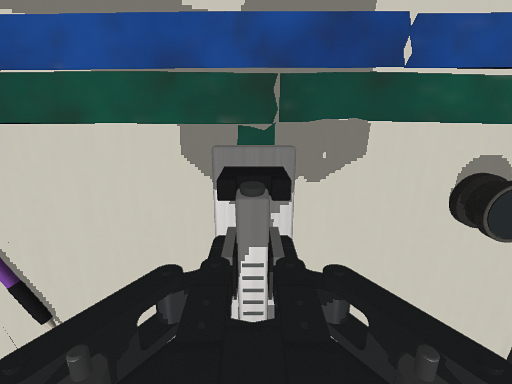

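Emit:
play_rows([
  [1, [0.0005, 0, -0.003], 0],
  [1, [0.0005, 0, -0.006], 0],
  [1, [0.0005, 0, -0.008], 0],
  [1, [0.0005, 0, -0.008], 0],
])

```text
time: 20.25
tool_pos: [0.4859, 0.0661, 0.0352]
tool_rot: [0.707, 0.0, 0.707, 0.0]
contact_force: [0.4, 3.9, 4.9]
gripper_width: 0.171
```

Emit:
play_rows([
  [1, [0, 0, -0.002], 0],
  [1, [0, 0, -0.0035], 0],
  [1, [0, 0, -0.0035], 0],
])

```text
time: 20.55
tool_pos: [0.486, 0.066, 0.0317]
tool_rot: [0.707, 0.0, 0.707, 0.0]
contact_force: [-0.0, 3.5, 4.7]
gripper_width: 0.174
```

Run:
```python
from h import *
s=state();print(s['tool_pos'],s['contact_force'])
p,d=snap('wrist','w18');pitch(d)
```

```text
[0.48595965 0.06597356 0.03172316] [-0.04536474  3.50673082  4.72418377]
pitch deg -0.09 top height at a=0 0.0233 n 1773 a range -0.03 0.039 res 0.00053 w0 0.0002
```

Emit:
play_rows([
  [1, [0, 0, 0.006], 0],
  [1, [0, 0, 0.02], 0],
  [1, [0, 0, 0.04], 0],
  [1, [0, 0, 0.06], 0],
  [1, [0, 0, 0.073], 0],
])

```text
time: 21.1
tool_pos: [0.4863, 0.0656, 0.1065]
tool_rot: [0.707, 0.0, 0.707, -0.0]
contact_force: [-0.6, 0.4, -1.6]
gripper_width: 0.179
```

Emit:
play_rows([
  [1, [0, 0, 0], 0],
  [1, [0, 0.01, 0], 0.1],
  [1, [0, 0.02, 0], 0.22],
  [1, [0, 0.03, 0], 0.34],
  [1, [-0.003, 0.04, 0], 0.46],
])

```text
time: 21.6
tool_pos: [0.4822, 0.106, 0.1035]
tool_rot: [0.687, -0.163, 0.689, 0.163]
contact_force: [0.8, -0.6, -1.5]
gripper_width: 0.173
```

Run:
```python
from h import *
s=state();print(s['tool_pos'],s['contact_force'])
p,d=snap('wrist','w19');pitch(d)
```

```text
[0.48217503 0.10599498 0.1035033 ] [ 0.79980087 -0.64307682 -1.47727878]
pitch deg 1.9 top height at a=0 0.0235 n 2025 a range -0.03 0.039 res 0.0005 w0 0.0002
```

Emit:
play_rows([
  [1, [-0.001, 0.01, 0], 0.11],
  [1, [-0.002, 0.02, 0], 0.23],
  [1, [-0.003, 0.03, 0], 0.35],
  [1, [-0.004, 0.04, 0], 0.47],
  [1, [-0.005, 0.05, 0], 0.59],
])

```text
time: 22.15
tool_pos: [0.4771, 0.1557, 0.1036]
tool_rot: [0.611, -0.355, 0.612, 0.355]
contact_force: [-0.1, -0.1, -2.1]
gripper_width: 0.176
```

Emit:
play_rows([
  [1, [-0.001, 0.01, 0], 0.12],
  [1, [-0.002, 0.02, 0], 0.24],
  [1, [-0.003, 0.03, 0], 0.36],
  [1, [-0.003, 0.035, 0], 0.48],
  [1, [-0.003, 0.04, 0], 0.58],
])

```text
time: 22.65
tool_pos: [0.4742, 0.1956, 0.1036]
tool_rot: [0.484, -0.515, 0.485, 0.516]
contact_force: [-0.2, 0.4, -1.6]
gripper_width: 0.175
```

Run:
```python
from h import *
from scipy.spatial.transform import Rotation as Ro
s=state();q=s['tool_rot'];M=Ro.from_quat([q[1],q[2],q[3],q[0]]).as_matrix();print(s['tool_pos'],s['contact_force'],'jaw yaw',np.degrees(np.arctan2(M[1,2],M[0,2])),M[:,0])
p,d=snap('wrist','w20');pitch(d)
snap('scene','s20');snap('top','t20')
for c in ['scene','top']:
  for n in ['collar_face','pin_tip','view_point','magnifier']: print(c,n,[(np.round(q['at'],4),round(q['score'],2)) for q in nets.landmark_of(c,n)[:2]])
cv2.imwrite('pics/s20c.png',np.hstack([cv2.resize(cv2.imread('pics/s20.png')[160:270,110:240],None,fx=3,fy=3,interpolation=2),cv2.resize(cv2.imread('pics/t20.png')[110:220,110:240],None,fx=3,fy=3,interpolation=2)]))
```

```text
[0.47419205 0.19557353 0.1035612 ] [-0.19372163  0.41059728 -1.62813959] jaw yaw 93.53345261939343 [-0.00234802 -0.00104215 -0.9999967 ]
pitch deg 1.73 top height at a=0 0.0235 n 2041 a range -0.03 0.039 res 0.00051 w0 0.0002
scene collar_face [(array([0.5718, 0.2053, 0.1169]), 0.7)]
scene pin_tip []
scene view_point [(array([0.6203, 0.287 , 0.1222]), 0.9)]
scene magnifier [(array([0.71  , 0.3559, 0.0015]), 0.61), (array([0.621 , 0.2851, 0.1236]), 0.54)]
top collar_face [(array([0.5739, 0.204 , 0.1143]), 0.49)]
top pin_tip [(array([ 7.181e-01, -2.334e-01, -1.000e-04]), 0.34)]
top view_point []
top magnifier [(array([ 0.7126,  0.3568, -0.003 ]), 0.77)]
```

View pics/s20c.png

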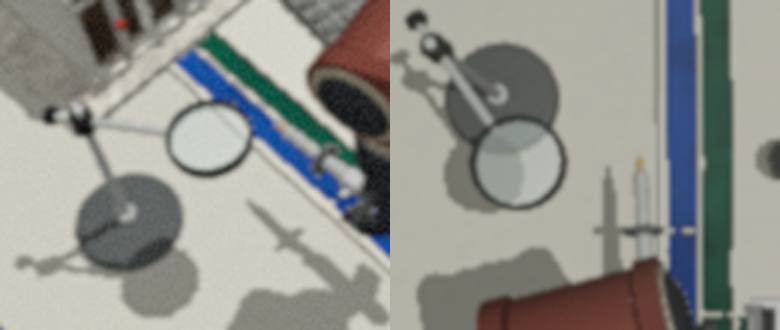

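Emit:
play_rows([
  [1, [-0.001, 0.01, 0.005], 0.08],
  [1, [-0.002, 0.02, 0.005], 0.16],
  [1, [-0.003, 0.03, 0.005], 0.24],
  [1, [-0.003, 0.036, 0.005], 0.29],
  [1, [-0.003, 0.036, 0.005], 0.29],
])

```text
time: 23.7
tool_pos: [0.4721, 0.2323, 0.1099]
tool_rot: [-0.405, 0.579, -0.405, -0.579]
contact_force: [-0.4, -0.3, -2.3]
gripper_width: 0.176
```

Emit:
play_rows([
  [1, [0, 0, 0], 0],
  [1, [0, 0, 0.0], 0],
  [1, [0, 0, 0.0], 0],
])

```text
time: 24.0
tool_pos: [0.4721, 0.2315, 0.1098]
tool_rot: [-0.406, 0.579, -0.406, -0.579]
contact_force: [-0.7, -0.2, -1.8]
gripper_width: 0.172
```

Run:
```python
from h import *
from scipy.spatial.transform import Rotation as Ro
s=state();q=s['tool_rot'];M=Ro.from_quat([q[1],q[2],q[3],q[0]]).as_matrix();y=np.arctan2(M[1,2],M[0,2])-np.pi/2;print(s['tool_pos'],s['contact_force'],'head',np.degrees(y))
p,d=snap('wrist','w21');c=pitch(d)
pt=np.arctan(c[0]);h=c[1]-.008/np.cos(pt);tip=s['tool_pos']+[.1585*np.cos(pt)*np.cos(y),.1585*np.cos(pt)*np.sin(y),h-.1585*np.sin(pt)];print('tip',tip)
snap('scene','s21');snap('top','t21');a,b=proj('scene',tip)[0],proj('top',tip)[0];print(a,b)
for cc in ['scene','top']:
  for n in ['collar_face','pin_tip','view_point']: print(cc,n,[(np.round(q['at'],4),round(q['score'],2)) for q in nets.landmark_of(cc,n)[:2]])
cv2.imwrite('pics/s21c.png',np.hstack([cv2.resize(cv2.imread('pics/s21.png')[160:270,110:240],None,fx=3,fy=3,interpolation=2),cv2.resize(cv2.imread('pics/t21.png')[110:220,110:240],None,fx=3,fy=3,interpolation=2)]))
```

```text
[0.47209393 0.23153978 0.10981666] [-0.7316179  -0.16248112 -1.8032505 ] head 19.953087717005225
pitch deg 1.78 top height at a=0 0.0235 n 2029 a range -0.03 0.038 res 0.00051 w0 -0.0004
tip [0.62100727 0.28560176 0.12042603]
[183.69006983 220.1235331 ] [160.6156574  167.32715178]
scene collar_face [(array([0.5693, 0.268 , 0.1236]), 0.6)]
scene pin_tip []
scene view_point [(array([0.6177, 0.2835, 0.1228]), 0.76)]
top collar_face [(array([0.5652, 0.2668, 0.1225]), 0.57)]
top pin_tip []
top view_point []
```

View pics/s21c.png

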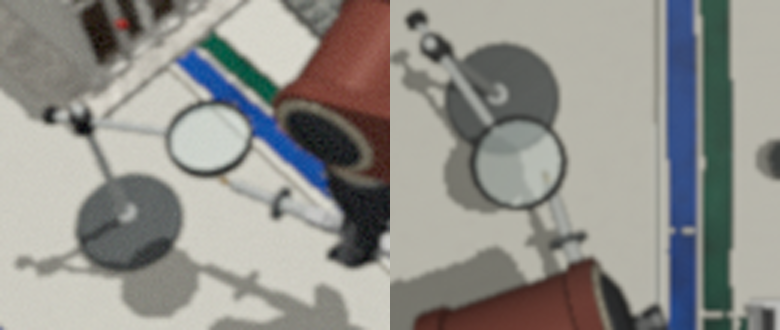

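Run:
```python
from h import *
s=state();print(s['time'],s['gripper_width'],np.abs(s['joint_vel']).max())
print(workorder.job_done())
```

```text
24.45 0.17710180208490836 0.001323890021678517
the job is handed in; nothing more can be done
None
```

The depth check is done and handed in at 24.5 s. The gripper is still holding the gauge nearly level, with its pin tip under the magnifier lens.

- **Tilting the gauge:** The arm cannot tilt its tool. I lifted the gauge from its rest, then loosened the grip so it swung nose-down until the pin tip touched the bench, and gripped it again at about 30.5°.
- **Seating:** I pushed it down the bore until it stopped hard at about 17 N axially, within about 1–2 mm of the calculated seat. The scene network put the collar face on the bush's mouth.
- **Levelling:** After drawing it out, I levelled it by pressing the rod into the rest's front notch with the grip kept shut. I then carried it to the magnifier.

**Last checks:**
- The pin tip works out at (0.621, 0.286, 0.120) m, within about 4 mm of the viewing point I measured.
- The brass tip appears where a pin pushed in to 62 mm should be, within about a pixel in the scene and top pictures. The telltale itself was not read directly.
- The gauge is 1.8° nose-down rather than exactly level, because it settled slightly in the grip after leaving the rest.
- The wrist force stayed under 20 N in every reading.
- The pin-tip network never found the tip on the held gauge (its only hit was a stray one), so that check relies on geometry and the pictures.
- No contact with the magnifier, gauge block, loupe or screwdriver was seen. I did not measure the three loose items again at the end.

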